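# Lengthen the telescoping packing stop by one hole

### The job

Set the packing stop on the shop counter one size longer: squeeze in the brass spring button on the side of the blue sleeve, draw the sleeve out, away from its grey bracket, until the button pops out through the next hole and locks it, then let go and leave it there. The catch is light, so never haul the sleeve against the button or push on once it has locked, and leave everything else on the counter where it is.

Things in the scene. Friction and masses are not known exactly. Their poses are not given: they have to be found in the camera images.
- stand: the fixed part of the packing stop: foot, bracket and a level aluminium tube, 26 mm square, its axis 80 mm above the table. Origin on the table straight below the tube's axis at the button. z up; +y along the tube, the way the sleeve is drawn out (from grey bracket to green end plate); +x to the side where the button comes out.
- bracket_top (a point): top centre of the grey bracket, 104 mm high, 45 mm wide (x), 35 mm long (y), on a dark steel foot 120 x 90 mm; 190 mm behind (-y of) the button. Does not move.
- sleeve: blue square tube, 32 mm wide and high, 2 mm walls, rubber-faced where gripped, sliding on the inner tube (dry friction about 2.5 N), reaching from 115 mm behind to 92 mm ahead of its origin. Origin on the axis at the hole where the button is at the start; axes as the stand's. Black ribs on both x sides, 4 mm proud, 41 mm clear between them, mark the place to squeeze it, across x and over the button, from above.
- first_hole (a point): the hole in the sleeve's +x wall where the button is at the start, 12 mm wide, on the outer face, 16 mm from the axis. The next hole, the one wanted, lies 44 to 76 mm behind it (-y); its place differs from stop to stop, so slide until the button pops. Another hole 40 mm ahead (+y) is for the shorter setting, not wanted.
- end_plate (a point): centre of the outer face of the green plate at the sleeve's +y end, 101 mm from the sleeve's origin; 110 mm wide, 6 mm thick, from 5 to 125 mm above the table
- pin: brass spring button, 10 mm across, round end; origin at its tip, 23 mm from the axis when out (7 mm proud of the sleeve). Not pressed it blocks the sleeve. Pressed flush (about 2.5 N; squeeze with about 20 N) its round end lets the sleeve ride over it at a pull of 5 to 10 N; the fingers keep their hold and go along with the sleeve. Over 18 N between sleeve and button damages the catch.
- slide (a joint): how far the sleeve has been drawn out from the first hole, in m; grows outwards; 0 at the start.
- press (a joint): how far the button is pressed in, in m: 0 popped out, 0.007 flush with the sleeve's side, 0.009 held in under the sleeve's wall.
- carton_mid (a point): centre of an open cardboard carton, 200 x 160 x 120 mm, standing beyond the end plate
- terminal_mid (a point): centre of a black card terminal lying flat, 160 x 80 x 22 mm, blue screen
- transformer_mid (a point): centre of a black transformer, 75 x 82 x 60 mm
- tape_mid (a point): centre of a roll of clear tape lying flat, 90 mm across, 24 mm high
- sauce_mid (a point): centre of an amber sauce bottle with a red cap, 52 mm across, 130 mm high
- spare_mid (a point): centre of a short blue square tube lying loose, 32 x 110 x 32 mm, a spare sleeve

How it is judged:
By the outcome, as a careful person would: the job done as asked, in the order asked, and still so for the second after the job is handed in, with the robot touching nothing.
It also fails if it takes over 51 s, if anything falls off the work surface, if the arm or the gripper's body presses on something with over 40 N, if the wrist force passes 120 N, or if a joint passes its speed limit or range.

### The arm

A 6-joint arm with a two-finger parallel gripper is mounted at the origin on the work surface. World frame = base frame: x ahead of the robot, y to its left, z up, the work surface at z = 0. Lengths are in m, angles in rad, forces in N, time in s.
With the tool pointing down it reaches from about 0.35 to 0.775 m from the base axis. Payload 5.5 kg.
Tool frame: the origin (TCP) lies on the centre line of the jaws, within the pads' length; the fingertips stand 8 mm ahead of it and the grasp point (between the pads) lies 11 mm behind it; z points along the fingers, y is the direction in which the jaws open and shut (so a half turn about z gives the same grasp; the last joint's range is limited). The gripper opens to 85 mm and grips with 20 to 120 N. Pads are 22 mm wide; open, the fingers measure 114 mm over their backs; the gripper's body (76 mm by 85 mm) begins 54 mm behind the grasp point. The pads swing forward as they close: fully open they stand 13 mm farther back than shut.
Start: joints at [-1.394, 0.313, 0.046, 1.304, 0, 1.431], TCP at [0.179, -0.546, 0.239] pointing down, gripper open.
Joint ranges: [-2.76, 2.76], [-0.86, 1.69], [-1.03, 1.26], [-2.2, 2.34], [-1.47, 1.5], [-3.14, 3.14]. Speed limits (rad/s): [2.57, 2.57, 3.14, 3.14, 3.14, 3.14].

### API

Orientations are given as a unit quaternion [w, x, y, z].
In Python, from workcell import env gives the robot as it stands. The module is installed in compiled form; this text tells all that it offers.
- The arm moves only by the tool play_rows, never from a script. Its argument "steps" is a list of rows, each an object with "claw": the closure in counts, from 0 (fully open) to 255 (shut); "dp": the shift along the tool's x, y, z in m, a list of three; "angular": the turn, a rotation vector about the tool's x, y, z in degrees, a list of three. In form: [{"claw": claw, "dp": [dx, dy, dz], "angular": [wx, wy, wz]}, ...]. A call has exactly 8 rows; each row shifts and turns the commanded pose from where the row before left it, along the tool's axes as they then stand; what a row does not reach is not made up. A row lasts 1/12 s, in which the tool goes at most 41.7 mm and 7.16 degrees, less where a joint would pass 70% of its speed; a pose out of reach is approached as far as the arm can. A call is refused whole if a number of a shift passes 0.0417 or a number of a turn 7.16, either way. A call with a gripper value outside its range is refused whole. The fingers move at their own pace and stop on an object; "force" is the grip in N (left out, the last holds). Time passes only in rows, so rows that do not move let the fingers close, or fill a call up. It gives the time, the measured TCP pose, the force and the opening at its end, in the units of the state.
- env.get_state(): the state, without advancing time (a new reading comes with each control period).
- env.read_camera(name): name is "side" or "top"; returns (picture, depth): 480x640x3 uint8, red, green, blue; 480x640 float32, m along the optical axis (not along the pixel's ray), 0 where there is no reading.
- env.calibration(name): a dict with "fx", "fy", "cx", "cy" (pixels), "world_from_camera" (4x4, takes a point from camera to world coordinates). Camera axes: x right, y down, z forward; pixel columns grow to the right and rows downward; lengths in m; the calibration is good to about 2 mm. A picture is of the moment at which its call begins. calibration takes no time and is no camera call.
- env.hand_in(): hands the job in, once; it reports no verdict.
The state is a dict: "clock": time; "joint_pos": joint angles; "qvel": joint speeds; "tau": joint torques, N m; "tcp_pos": TCP position; "orientation": TCP orientation; "wrist_force": force on the tool from outside, world axes, zero at the start; "ft_torque": the same for the moment, N m; "finger_gap": finger opening in m.
Only numpy, scipy, OpenCV 4.12 (cv2) and the standard library are available. Lean on these libraries where they do the work, as an engineer would, in place of code of your own. Each camera call takes 0.05 s, during which the arm holds its last target. There are 200 camera calls.

## Working session

There is one attempt and no reset: what is moved stays moved. The work goes in short steps, Python scripts to look and compute and a tool call to move; the robot and the scene stay as the last step left them, time stands still between calls to the robot, and variables do not carry over. Pictures are saved under pics/ and viewed, about 8 in all and at most 12, crops included, and the job is handed in when it is done.

Besides the shell and the picture viewer there is one more tool, called after "Request:" by a JSON object that holds its "fn" and its "kwargs". play_rows: Moves the arm, as the interface text tells. Its arguments: {"type":"object","properties":{"steps":{"type":"array","items":{"type":"object","properties":{"claw":{"type":"number"},"dp":{"type":"array","items":{"type":"number"}},"angular":{"type":"array","items":{"type":"number"}}}}},"force":{"type":"number"}},"required":["steps"]}

```bash
mkdir -p pics
cat > h.py <<'E'
import numpy as np, cv2
from workcell import env
def grab(n):
    p,d=env.read_camera(n); c=env.calibration(n); np.savez(f'{n}.npz',p=p,d=d); return p,d,c
def cloud(d,c):
    v,u=np.mgrid[:480,:640]
    P=np.stack([(u-c['cx'])/c['fx']*d,(v-c['cy'])/c['fy']*d,d,np.ones_like(d)],-1)
    return (P@np.array(c['world_from_camera']).T)[...,:3]
E
python3 - <<'E'
from h import *
for n in ('side','top'):
    p,d,c=grab(n); cv2.imwrite(f'pics/{n}0.png',p[...,::-1]); print(n,c['fx'],np.round(c['world_from_camera'],3).tolist(),(d>0).mean())
s=env.get_state();print(s)
E
```

```text
side 482.12448222580775 [[-0.968, -0.151, 0.2, 0.373], [-0.25, 0.507, -0.825, 0.838], [0.023, -0.848, -0.529, 0.587], [0.0, 0.0, 0.0, 1.0]] 0.9959602864583333
top 553.0407114885321 [[0.011, -0.989, 0.149, 0.447], [-1.0, -0.012, -0.006, 0.054], [0.008, -0.149, -0.989, 1.049], [0.0, 0.0, 0.0, 1.0]] 0.9957389322916667
{'clock': 0.1, 'joint_pos': array([-1.39363173e+00,  3.13923926e-01,  4.50989969e-02,  1.30358392e+00,
       -1.38592991e-05,  1.43119833e+00]), 'qvel': array([ 0.00079758, -0.00033007,  0.00475773, -0.00018415,  0.00119001,
       -0.00037014]), 'tau': array([ 1.93985419e-03, -4.81723666e+01,  2.99244064e+01,  1.26783139e-02,
       -1.08545380e-04,  1.03042618e-05]), 'tcp_pos': array([ 0.17901887, -0.5459669 ,  0.23850142]), 'orientation': array([-8.05986963e-04,  9.87483557e-01,  1.57719922e-01, -2.20717446e-05]), 'wrist_force': array([ 0.52095177,  0.52259626, -0.14136112]), 'ft_torque': array([ 0.04983745, -0.00227346,  0.03849421]), 'finger_gap': 0.08529002962658765}
```

View pics/side0.png

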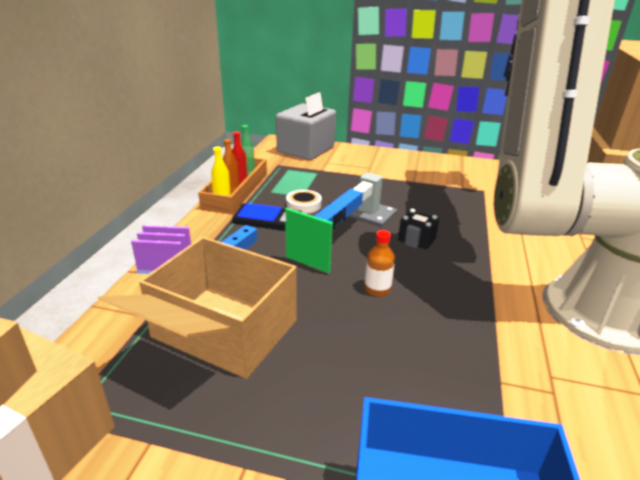

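View pics/top0.png

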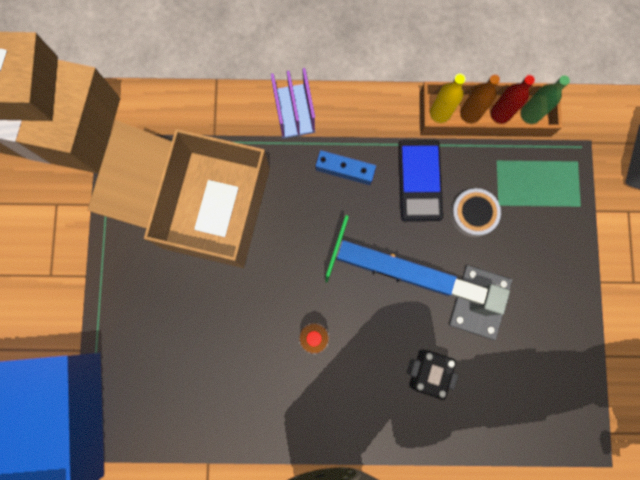

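The top view shows the sleeve running from (455,285) to the green plate at (340,248). The brass button is on its far side near (393,255), and the bracket is near (490,297). Next I'll measure them.

```bash
cat > m.py <<'E'
from h import *
def measure(show=False):
    out={}
    for n in ('top','side'):
        p,d,c=grab(n); W=cloud(d,c); hsv=cv2.cvtColor(p,cv2.COLOR_RGB2HSV); h,s,v=cv2.split(hsv)
        roi=(W[...,0]>.3)&(W[...,0]<.75)&(W[...,1]>-.35)&(W[...,1]<.2)
        blue=(h>95)&(h<118)&(s>130)&(v>60)&roi&(W[...,2]>.06)&(W[...,2]<.115)
        k,lab,st,_=cv2.connectedComponentsWithStats(blue.astype(np.uint8)); i=1+st[1:,4].argmax(); blue=lab==i
        Q=W[blue]; top=Q[Q[:,2]>np.percentile(Q[:,2],95)-.006]
        r=cv2.minAreaRect(top[:,:2].astype(np.float32)); 
        gr=(h>50)&(h<75)&(s>150)&roi&(W[...,2]>.02)&(W[...,2]<.14); G=W[gr]
        (vx,vy,_,_)=cv2.fitLine(G[:,:2].astype(np.float32),cv2.DIST_HUBER,0,.01,.01).ravel()
        print(n,'blue',len(Q),'ztop',np.median(top[:,2]).round(4),'rect',np.round(cv2.boxPoints(r),4).tolist(),'c',np.round(r[0],4),'size',np.round(r[1],4))
        print('  plate mean',G.mean(0).round(4),'zmax',G[:,2].max().round(3),'dir',vx,vy, 'xy ext',G.min(0).round(3),G.max(0).round(3))
        br=(h>8)&(h<28)&(s>60)&roi&(W[...,2]>.05)&(W[...,2]<.105)
        k,lab,st,ce=cv2.connectedComponentsWithStats(br.astype(np.uint8))
        for j in range(1,k):
            if st[j,4]>3: print('  brass',ce[j].round(1),st[j,4],np.median(W[lab==j],0).round(4))
        gy=(s<60)&(v>90)&roi&(W[...,2]>.095)&(W[...,2]<.115)
        if gy.any(): print('  bracket',np.median(W[gy],0).round(4),gy.sum(), W[gy].min(0).round(3),W[gy].max(0).round(3))
measure()
E
python3 m.py
python3 - <<'E'
import numpy as np,cv2
p=np.load('top.npz')['p'][210:320,320:480]; q=np.load('side.npz')['p'][170:260,270:390]
cv2.imwrite('pics/c1.png',np.vstack([cv2.resize(p,(640,440),interpolation=2),])[...,::-1])
E
```

```text
top blue 2358 ztop 0.0969 rect [[0.513700008392334, -0.17910000681877136], [0.5462999939918518, -0.18930000066757202], [0.607699990272522, 0.006599999964237213], [0.5752000212669373, 0.01679999940097332]] c [ 0.5607 -0.0863] size [0.2054 0.0341]
  plate mean [0.592  0.0182 0.1241] zmax 0.13 dir 0.95397556 -0.29988444 xy ext [0.541 0.001 0.023] [0.644 0.036 0.13 ]
  brass [250.5 214.3] 532 [0.6536 0.1709 0.0786]
  brass [392.5 254.5] 6 [ 0.5842 -0.0818  0.0849]
  brass [313.6 337.3] 514 [0.4394 0.0549 0.0894]
  bracket [ 0.5106 -0.2515  0.104 ] 685 [ 0.483 -0.278  0.095] [0.6   0.011 0.11 ]
side blue 719 ztop 0.0967 rect [[0.5098999738693237, -0.1785999983549118], [0.5468000173568726, -0.19050000607967377], [0.597100019454956, -0.03539999946951866], [0.5601999759674072, -0.023399999365210533]] c [ 0.5535 -0.107 ] size [0.1631 0.0388]
  plate mean [0.5913 0.0208 0.075 ] zmax 0.128 dir 0.9530032 -0.30296016 xy ext [ 0.54  -0.178  0.02 ] [0.705 0.04  0.128]
  brass [380.6 258.9] 567 [0.4353 0.0721 0.0841]
  brass [243.9 269.4] 1669 [0.6716 0.1706 0.0802]
  brass [295.  287.6] 75 [0.5671 0.1955 0.079 ]
  bracket [ 0.5083 -0.2455  0.1033] 186 [ 0.481 -0.275  0.095] [ 0.537 -0.177  0.107]
```

View pics/c1.png

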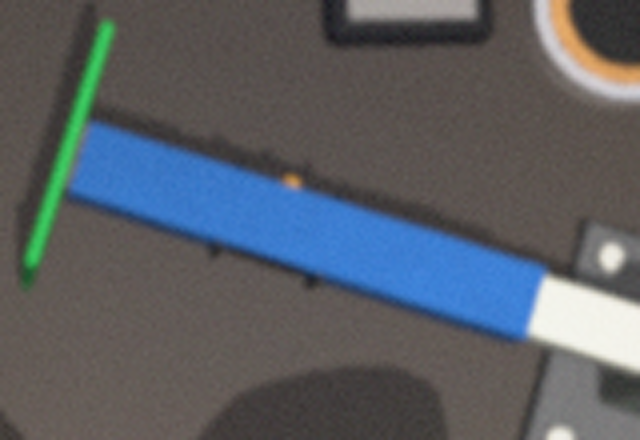

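```bash
cat > plan.py <<'E'
import sys,json
from h import *
from scipy.spatial.transform import Rotation as R
D=np.array([.299,.954,0]);X=np.array([.954,-.299,0]);O=np.array([.5642,-.0752,0])
def plan(target,n,yawto=-17.4):
    s=env.get_state();p=s['tcp_pos'];q=s['orientation'];r=R.from_quat(np.r_[q[1:],q[0]])
    T=R.from_matrix(np.c_[np.cross([np.cos(np.radians(yawto)),np.sin(np.radians(yawto)),0],[0,0,-1]),[np.cos(np.radians(yawto)),np.sin(np.radians(yawto)),0],[0,0,-1]])
    rv=(r.inv()*T).as_rotvec(); e=np.asarray(target)-p
    print('err world',e.round(4),'stand xyz',np.round([(p-O)@X,(p-O)@D,p[2]],4),'rot deg',np.degrees(rv).round(2),'force',s['wrist_force'].round(2),'gap',round(s['finger_gap'],4),'t',s['clock'],'q',s['joint_pos'].round(2))
    for i in range(n):
        print(r.inv().apply(e/n).round(4).tolist(),np.degrees(rv/n).round(2).tolist()); r=r*R.from_rotvec(rv/n)
if __name__=='__main__':
    x,y,z,n=map(float,sys.argv[1:]); plan(O+x*X+y*D+[0,0,z],int(n))
E
python3 plan.py 0 0 .19 16
```

```text
err world [ 0.3851  0.4709 -0.0487] stand xyz [-0.2266 -0.5644  0.2387] rot deg [-5.000e-02 -4.000e-02 -5.445e+01] force [ 0.31  0.15 -0.65] gap 0.0852 t 0.2 q [-1.39  0.31  0.05  1.3   0.    1.43]
[0.032, -0.0205, 0.0031] [-0.0, -0.0, -3.4]
[0.0332, -0.0185, 0.0031] [-0.0, -0.0, -3.4]
[0.0342, -0.0165, 0.0031] [-0.0, -0.0, -3.4]
[0.0352, -0.0145, 0.0031] [-0.0, -0.0, -3.4]
[0.036, -0.0124, 0.0031] [-0.0, -0.0, -3.4]
[0.0366, -0.0102, 0.0031] [-0.0, -0.0, -3.4]
[0.0372, -0.008, 0.0031] [-0.0, -0.0, -3.4]
[0.0376, -0.0058, 0.0031] [-0.0, -0.0, -3.4]
[0.0379, -0.0035, 0.0031] [-0.0, -0.0, -3.4]
[0.038, -0.0013, 0.0031] [-0.0, -0.0, -3.4]
[0.038, 0.001, 0.0031] [-0.0, -0.0, -3.4]
[0.0379, 0.0032, 0.0031] [-0.0, -0.0, -3.4]
[0.0376, 0.0055, 0.0031] [-0.0, -0.0, -3.4]
[0.0372, 0.0077, 0.003] [-0.0, -0.0, -3.4]
[0.0367, 0.0099, 0.003] [-0.0, -0.0, -3.4]
[0.0361, 0.012, 0.003] [-0.0, -0.0, -3.4]
```

Request:
{"fn": "play_rows", "kwargs": {"steps": [{"claw":0,"dp":[0.032,-0.0205,0.003],"angular":[0,0,-3.4]},{"claw":0,"dp":[0.033,-0.0185,0.003],"angular":[0,0,-3.4]},{"claw":0,"dp":[0.034,-0.0165,0.003],"angular":[0,0,-3.4]},{"claw":0,"dp":[0.035,-0.0145,0.003],"angular":[0,0,-3.4]},{"claw":0,"dp":[0.036,-0.0125,0.003],"angular":[0,0,-3.4]},{"claw":0,"dp":[0.0365,-0.01,0.003],"angular":[0,0,-3.4]},{"claw":0,"dp":[0.037,-0.008,0.003],"angular":[0,0,-3.4]},{"claw":0,"dp":[0.0375,-0.006,0.003],"angular":[0,0,-3.4]}], "force": 20}}

```text
clock: 0.87
tcp_pos: [0.3715, -0.3097, 0.2152]
orientation: [0.0, 0.922, 0.387, 0.0]
wrist_force: [0.7, 0.3, 0.2]
finger_gap: 0.0857
```

Request:
{"fn": "play_rows", "kwargs": {"steps": [{"claw":0,"dp":[0.038,-0.0035,0.003],"angular":[0,0,-3.4]},{"claw":0,"dp":[0.038,-0.0015,0.003],"angular":[0,0,-3.4]},{"claw":0,"dp":[0.038,0.001,0.003],"angular":[0,0,-3.4]},{"claw":0,"dp":[0.038,0.003,0.003],"angular":[0,0,-3.4]},{"claw":0,"dp":[0.0375,0.0055,0.003],"angular":[0,0,-3.4]},{"claw":0,"dp":[0.037,0.0075,0.003],"angular":[0,0,-3.4]},{"claw":0,"dp":[0.0365,0.01,0.003],"angular":[0,0,-3.4]},{"claw":0,"dp":[0.036,0.012,0.003],"angular":[0,0,-3.4]}]}}

```text
clock: 1.53
tcp_pos: [0.5638, -0.0744, 0.191]
orientation: [0.0, 0.805, 0.593, -0.0]
wrist_force: [-0.1, -0.7, 0.1]
finger_gap: 0.0852
```

```bash
python3 m.py; python3 plan.py 0 0 .12 4
```

```text
top blue 926 ztop 0.0969 rect [[0.5496000051498413, -0.06639999896287918], [0.5800999999046326, -0.07639999687671661], [0.6074000000953674, 0.006500000134110451], [0.5770000219345093, 0.016599999740719795]] c [ 0.5785 -0.0299] size [0.0873 0.032 ]
  plate mean [0.5921 0.0179 0.125 ] zmax 0.131 dir 0.9542631 -0.2989682 xy ext [0.541 0.001 0.062] [0.644 0.034 0.131]
  brass [250.6 213.9] 541 [0.6559 0.1707 0.0784]
  brass [313.6 337.4] 527 [0.4391 0.0549 0.0893]
side blue 717 ztop 0.0969 rect [[0.5078999996185303, -0.17520000040531158], [0.5443000197410583, -0.18799999356269836], [0.5982000231742859, -0.03449999913573265], [0.5618000030517578, -0.021700000390410423]] c [ 0.553  -0.1048] size [0.1626 0.0386]
  plate mean [0.5912 0.0207 0.0744] zmax 0.128 dir 0.9537448 -0.3006173 xy ext [ 0.54  -0.176  0.02 ] [0.705 0.04  0.128]
  brass [380.7 259. ] 579 [0.435  0.0721 0.0842]
  brass [244.  269.4] 1668 [0.6711 0.1706 0.0804]
  brass [295.  287.7] 75 [0.5672 0.1951 0.078 ]
  bracket [ 0.5072 -0.2459  0.1034] 189 [ 0.481 -0.277  0.095] [ 0.536 -0.178  0.107]
err world [-0.0011 -0.0032 -0.0703] stand xyz [1.000e-04 3.400e-03 1.903e-01] rot deg [-0.   -0.08  0.38] force [ 0.29 -0.25  0.13] gap 0.0854 t 1.6333 q [-0.27  0.32 -0.06  1.19  0.    1.6 ]
[-0.0009, -0.0, 0.0176] [-0.0, -0.02, 0.09]
[-0.0009, -0.0, 0.0176] [-0.0, -0.02, 0.09]
[-0.0009, -0.0, 0.0176] [-0.0, -0.02, 0.09]
[-0.0009, -0.0, 0.0176] [-0.0, -0.02, 0.09]
```

Request:
{"fn": "play_rows", "kwargs": {"steps": [{"claw":0,"dp":[-0.0015,0,0.015],"angular":[0,0,0.4]},{"claw":0,"dp":[-0.0015,0,0.017],"angular":[0,0,0]},{"claw":0,"dp":[0,0,0.017],"angular":[0,0,0]},{"claw":0,"dp":[0,0,0.017],"angular":[0,0,0]},{"claw":0,"dp":[0,0,0.017],"angular":[0,0,0]},{"claw":0,"dp":[0,0,0.017],"angular":[0,0,0]},{"claw":0,"dp":[0,0,0.013],"angular":[0,0,0]},{"claw":0,"dp":[0,0,0.008],"angular":[0,0,0]}]}}

```text
clock: 2.3
tcp_pos: [0.5606, -0.0793, 0.0685]
orientation: [-0.001, 0.809, 0.588, -0.001]
wrist_force: [-0.5, 0.7, 0.6]
finger_gap: 0.0851
```

```bash
python3 plan.py 0 0 .069 1;python3 - <<'E'
from h import *
o=[]
for n,(u,v) in (('top',(385,265)),('side',(330,215))):
    p,d,c=grab(n); o.append(cv2.resize(p[v-60:v+60,u-80:u+80],(400,300),interpolation=2))
cv2.imwrite('pics/g1.png',np.hstack(o)[...,::-1])
E
```

```text
err world [0.0036 0.0041 0.0005] stand xyz [-0.0022 -0.005   0.0685] rot deg [-0.16  0.02 -0.51] force [-0.48  0.69  0.56] gap 0.0851 t 2.3 q [-0.28  0.41 -0.26  0.91 -0.    1.6 ]
[0.005, 0.0022, -0.0005] [-0.16, 0.02, -0.51]
```

View pics/g1.png

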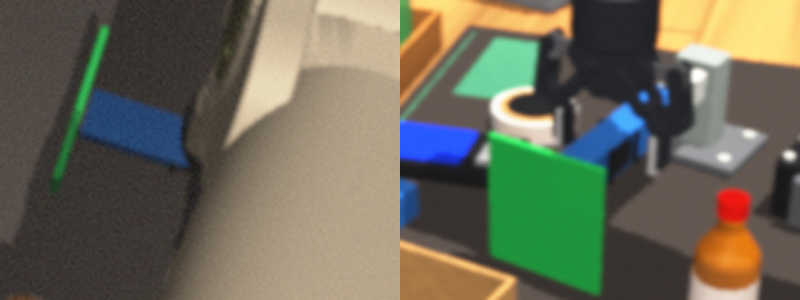

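The gripper straddles the sleeve. I'll let it settle and re-read the pose.

```bash
python3 plan.py 0 0 .069 1
```

```text
err world [0.0036 0.0039 0.0002] stand xyz [-0.0023 -0.0048  0.0688] rot deg [-0.18  0.02 -0.5 ] force [-0.13 -0.3  -0.48] gap 0.086 t 2.4 q [-0.28  0.41 -0.26  0.91 -0.    1.6 ]
[0.0049, 0.0022, -0.0002] [-0.18, 0.02, -0.5]
```

Request:
{"fn": "play_rows", "kwargs": {"steps": [{"claw":0,"dp":[0.0025,0.001,0],"angular":[0,0,-0.5]},{"claw":0,"dp":[0.0025,0.001,0],"angular":[0,0,0]},{"claw":0,"dp":[0,0,0],"angular":[0,0,0]},{"claw":0,"dp":[0,0,0],"angular":[0,0,0]},{"claw":40,"dp":[0,0,0],"angular":[0,0,0]},{"claw":60,"dp":[0,0,0],"angular":[0,0,0]},{"claw":80,"dp":[0,0,0],"angular":[0,0,0]},{"claw":90,"dp":[0,0,0],"angular":[0,0,0]}]}}

```text
clock: 3.07
tcp_pos: [0.5655, -0.0748, 0.0704]
orientation: [0.0, 0.806, 0.592, -0.0]
wrist_force: [-0.6, -0.4, -0.2]
finger_gap: 0.0551
```

```bash
python3 plan.py 0 0 .069 1
```

```text
err world [-0.0013 -0.0004 -0.0014] stand xyz [0.0011 0.0007 0.0704] rot deg [0.01 0.01 0.05] force [-0.63 -0.43 -0.2 ] gap 0.0551 t 3.0667 q [-0.27  0.41 -0.25  0.91 -0.    1.6 ]
[-0.0007, -0.0011, 0.0014] [0.01, 0.01, 0.05]
```

Request:
{"fn": "play_rows", "kwargs": {"steps": [{"claw":100,"dp":[-0.0005,-0.001,0.001],"angular":[0,0,0]},{"claw":115,"dp":[0,0,0],"angular":[0,0,0]},{"claw":130,"dp":[0,0,0],"angular":[0,0,0]},{"claw":145,"dp":[0,0,0],"angular":[0,0,0]},{"claw":160,"dp":[0,0,0],"angular":[0,0,0]},{"claw":200,"dp":[0,0,0],"angular":[0,0,0]},{"claw":255,"dp":[0,0,0],"angular":[0,0,0]},{"claw":255,"dp":[0,0,0],"angular":[0,0,0]}], "force": 20}}

```text
clock: 3.73
tcp_pos: [0.5637, -0.0749, 0.0696]
orientation: [-0.0, 0.806, 0.592, -0.0]
wrist_force: [-3.4, 0.9, 5.2]
finger_gap: 0.0316
```

```bash
python3 plan.py 0 0 .069 1
```

```text
err world [ 0.0005 -0.0003 -0.0006] stand xyz [-0.0006  0.0002  0.0696] rot deg [-0.06  0.01  0.05] force [-3.4   0.88  5.18] gap 0.0316 t 3.7333 q [-0.27  0.41 -0.25  0.91 -0.    1.6 ]
[-0.0002, 0.0006, 0.0006] [-0.06, 0.01, 0.05]
```

Request:
{"fn": "play_rows", "kwargs": {"steps": [{"claw":255,"dp":[0.0005,0,0],"angular":[0,0,0]},{"claw":255,"dp":[0.0005,0,0],"angular":[0,0,0]},{"claw":255,"dp":[0.0005,0,0],"angular":[0,0,0]},{"claw":255,"dp":[0.0005,0,0],"angular":[0,0,0]},{"claw":255,"dp":[0.0005,0,0],"angular":[0,0,0]},{"claw":255,"dp":[0.0005,0,0],"angular":[0,0,0]},{"claw":255,"dp":[0,0,0],"angular":[0,0,0]},{"claw":255,"dp":[0,0,0],"angular":[0,0,0]}]}}

```text
clock: 4.4
tcp_pos: [0.5643, -0.0728, 0.0696]
orientation: [0.0, 0.806, 0.592, -0.001]
wrist_force: [-4.3, -2.9, 5.2]
finger_gap: 0.0319
```

```bash
cat > f.py <<'E'
from plan import *
s=env.get_state();p=s['tcp_pos']-O;f=s['wrist_force'];print('pos',np.round([p@X,p@D,p[2]],4),'F x,d,z',np.round([f@X,f@D,f[2]],2),'gap',round(s['finger_gap'],4),'t',s['clock'])
E
python3 f.py
```

```text
pos [-0.0006  0.0023  0.0696] F x,d,z [-3.24 -4.09  5.17] gap 0.0319 t 4.4
```

Request:
{"fn": "play_rows", "kwargs": {"steps": [{"claw":255,"dp":[0.0005,0,0],"angular":[0,0,0]},{"claw":255,"dp":[0.0005,0,0],"angular":[0,0,0]},{"claw":255,"dp":[0.0005,0,0],"angular":[0,0,0]},{"claw":255,"dp":[0.0005,0,0],"angular":[0,0,0]},{"claw":255,"dp":[0.0005,0,0],"angular":[0,0,0]},{"claw":255,"dp":[0.0005,0,0],"angular":[0,0,0]},{"claw":255,"dp":[0.0005,0,0],"angular":[0,0,0]},{"claw":255,"dp":[0.0005,0,0],"angular":[0,0,0]}]}}

```text
clock: 5.07
tcp_pos: [0.5649, -0.0711, 0.0696]
orientation: [0.001, 0.806, 0.592, -0.003]
wrist_force: [-8.0, -11.1, 5.4]
finger_gap: 0.0318
```

```bash
python3 f.py
```

```text
pos [-0.0006  0.0042  0.0696] F x,d,z [ -4.3  -13.03   5.4 ] gap 0.0318 t 5.0667
```

Request:
{"fn": "play_rows", "kwargs": {"steps": [{"claw":255,"dp":[0,0,0],"angular":[0,0,0]},{"claw":255,"dp":[0,0,0],"angular":[0,0,0]},{"claw":255,"dp":[0,0,0],"angular":[0,0,0]},{"claw":255,"dp":[0,0,0],"angular":[0,0,0]},{"claw":255,"dp":[0,0,0],"angular":[0,0,0]},{"claw":255,"dp":[0,0,0],"angular":[0,0,0]},{"claw":255,"dp":[0,0,0],"angular":[0,0,0]},{"claw":255,"dp":[0,0,0],"angular":[0,0,0]}]}}

```text
clock: 5.73
tcp_pos: [0.5649, -0.071, 0.0696]
orientation: [0.001, 0.806, 0.592, -0.003]
wrist_force: [-6.5, -9.5, 6.3]
finger_gap: 0.0315
```

```bash
python3 f.py;python3 - <<'E'
from h import *
o=[]
for n,(u,v) in (('top',(385,265)),('side',(330,215))):
    p,d,c=grab(n); o.append(cv2.resize(p[v-60:v+60,u-80:u+80],(400,300),interpolation=2))
cv2.imwrite('pics/g2.png',np.hstack(o)[...,::-1])
E
python3 m.py | grep plate
```

```text
pos [-0.0006  0.0042  0.0696] F x,d,z [ -3.31 -11.03   6.28] gap 0.0315 t 5.7333
  plate mean [0.5978 0.0203 0.1227] zmax 0.13 dir 0.9548771 -0.29700133 xy ext [0.543 0.004 0.032] [0.646 0.038 0.13 ]
  plate mean [0.5926 0.0243 0.0747] zmax 0.128 dir 0.9537573 -0.30057788 xy ext [ 0.541 -0.185  0.02 ] [0.706 0.044 0.128]
```

View pics/g2.png

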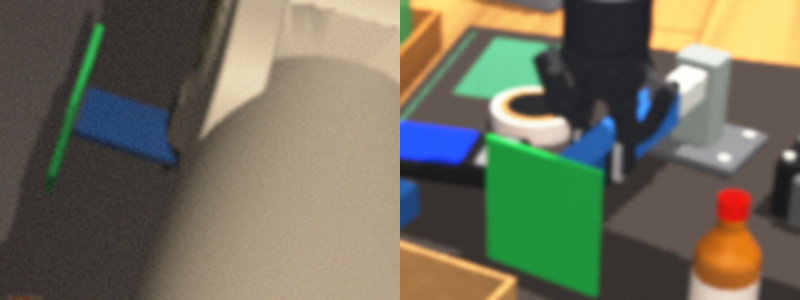

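The plate has moved about 3.5 mm with the hand, so the button is riding on its round end. I'll continue in small steps.

Request:
{"fn": "play_rows", "kwargs": {"steps": [{"claw":255,"dp":[0.0003,0,0],"angular":[0,0,0]},{"claw":255,"dp":[0,0,0],"angular":[0,0,0]},{"claw":255,"dp":[0.0003,0,0],"angular":[0,0,0]},{"claw":255,"dp":[0,0,0],"angular":[0,0,0]},{"claw":255,"dp":[0.0002,0,0],"angular":[0,0,0]},{"claw":255,"dp":[0,0,0],"angular":[0,0,0]},{"claw":255,"dp":[0,0,0],"angular":[0,0,0]},{"claw":255,"dp":[0,0,0],"angular":[0,0,0]}]}}

```text
clock: 6.6
tcp_pos: [0.5649, -0.0709, 0.0696]
orientation: [0.002, 0.806, 0.591, -0.003]
wrist_force: [-8.1, -12.7, 6.1]
finger_gap: 0.0319
```

```bash
python3 f.py
```

```text
pos [-0.0006  0.0043  0.0696] F x,d,z [ -3.94 -14.53   6.09] gap 0.0319 t 6.6
```

Request:
{"fn": "play_rows", "kwargs": {"steps": [{"claw":255,"dp":[-0.0008,0,0],"angular":[0,0,0]},{"claw":255,"dp":[0,-0.0004,-0.0007],"angular":[0,0,0]},{"claw":255,"dp":[0,-0.0004,-0.0007],"angular":[0,0,0]},{"claw":255,"dp":[0,0,0],"angular":[0,0,0]},{"claw":255,"dp":[0,0,0],"angular":[0,0,0]},{"claw":255,"dp":[0,0,0],"angular":[0,0,0]},{"claw":255,"dp":[0,0,0],"angular":[0,0,0]},{"claw":255,"dp":[0,0,0],"angular":[0,0,0]}]}}

```text
clock: 7.27
tcp_pos: [0.5649, -0.071, 0.0697]
orientation: [0.001, 0.806, 0.592, -0.002]
wrist_force: [-1.3, -10.8, -4.1]
finger_gap: 0.0315
```

```bash
python3 f.py; python3 -c "
from plan import *
f=env.get_state()['ft_torque'];print(f@X,f@D,f[2])"
```

```text
pos [-0.0006  0.0043  0.0697] F x,d,z [  1.95 -10.66  -4.07] gap 0.0315 t 7.2667
-1.7036042031271286 -0.3853023736777619 0.26243630332045226
```

Request:
{"fn": "play_rows", "kwargs": {"steps": [{"claw":255,"dp":[0,0.0003,0.0006],"angular":[0,0,0]},{"claw":255,"dp":[0,0,0],"angular":[0,0,0]},{"claw":255,"dp":[0.0003,0,0],"angular":[0,0,0]},{"claw":255,"dp":[0,0,0],"angular":[0,0,0]},{"claw":255,"dp":[0.0003,0,0],"angular":[0,0,0]},{"claw":255,"dp":[0,0,0],"angular":[0,0,0]},{"claw":255,"dp":[0,0,0],"angular":[0,0,0]},{"claw":255,"dp":[0,0,0],"angular":[0,0,0]}]}}

```text
clock: 7.93
tcp_pos: [0.5649, -0.0709, 0.0697]
orientation: [0.002, 0.806, 0.592, -0.003]
wrist_force: [-4.8, -12.4, 0.1]
finger_gap: 0.032
```

```bash
python3 f.py
```

```text
pos [-0.0006  0.0043  0.0697] F x,d,z [ -0.85 -13.28   0.06] gap 0.032 t 7.9333
```

Request:
{"fn": "play_rows", "kwargs": {"steps": [{"claw":255,"dp":[0.0003,0,0],"angular":[0,0,0]},{"claw":255,"dp":[0,0,0],"angular":[0,0,0]},{"claw":255,"dp":[0.0002,0,0],"angular":[0,0,0]},{"claw":255,"dp":[0,0,0],"angular":[0,0,0]},{"claw":255,"dp":[0,0,0],"angular":[0,0,0]},{"claw":255,"dp":[0,0,0],"angular":[0,0,0]},{"claw":255,"dp":[0,0,0],"angular":[0,0,0]},{"claw":255,"dp":[0,0,0],"angular":[0,0,0]}]}}

```text
clock: 8.6
tcp_pos: [0.5649, -0.0709, 0.0697]
orientation: [0.002, 0.806, 0.591, -0.003]
wrist_force: [-4.7, -15.0, -0.2]
finger_gap: 0.0315
```

```bash
python3 f.py
```

```text
pos [-0.0006  0.0043  0.0697] F x,d,z [ 1.000e-02 -1.571e+01 -2.000e-01] gap 0.0315 t 8.6
```

Request:
{"fn": "play_rows", "kwargs": {"steps": [{"claw":255,"dp":[-0.0005,0,0],"angular":[0,0,0]},{"claw":255,"dp":[-0.0005,0,0],"angular":[0,0,0]},{"claw":255,"dp":[-0.0005,0,0],"angular":[0,0,0]},{"claw":255,"dp":[-0.0005,0,0],"angular":[0,0,0]},{"claw":255,"dp":[-0.0005,0,0],"angular":[0,0,0]},{"claw":255,"dp":[0,0,0],"angular":[0,0,0]},{"claw":255,"dp":[0,0,0],"angular":[0,0,0]},{"claw":255,"dp":[0,0,0],"angular":[0,0,0]}]}}

```text
clock: 9.27
tcp_pos: [0.5648, -0.0711, 0.0697]
orientation: [0.001, 0.806, 0.592, -0.002]
wrist_force: [-1.6, -6.4, -0.3]
finger_gap: 0.0317
```

```bash
python3 f.py
cat > e.py <<'E'
from plan import *
# slide of the plate since start, by ECC on green-plate patch of side view
def slide():
    a=cv2.imread('pics/side0.png'); p,d,c=grab('side')
    g=lambda im:cv2.GaussianBlur(((im[...,1].astype(np.float32)-im[...,[0,2]].max(-1))),(0,0),1).astype(np.float32)
    A=g(a)[195:285,270:345];B=g(p[...,::-1].copy())[195:285,270:345]
    M=np.eye(2,3,dtype=np.float32); cc,M=cv2.findTransformECC(A,B,M,cv2.MOTION_TRANSLATION)
    Wc=np.linalg.inv(np.array(c['world_from_camera']))
    def pr(P): q=Wc@np.r_[P,1]; return np.array([c['fx']*q[0]/q[2],c['fy']*q[1]/q[2]])
    P=O+.101*D+[0,0,.065]; J=(pr(P+.01*D)-pr(P))/10
    print('shift',M[:,2],'px/mm',J,'slide mm',M[:,2]@J/(J@J),'cc',cc)
slide()
E
python3 e.py
```

```text
pos [-0.0006  0.004   0.0697] F x,d,z [ 0.35 -6.57 -0.35] gap 0.0317 t 9.2667
shift [-0.9603281  0.6569201] px/mm [-0.26562756  0.21253498] slide mm 3.410620524821105 cc 0.9829075017727794
```

Request:
{"fn": "play_rows", "kwargs": {"steps": [{"claw":255,"dp":[-0.001,0,0],"angular":[0,0,0]},{"claw":255,"dp":[-0.001,0,0],"angular":[0,0,0]},{"claw":255,"dp":[-0.001,0,0],"angular":[0,0,0]},{"claw":255,"dp":[-0.0005,0,0],"angular":[0,0,0]},{"claw":255,"dp":[-0.0005,0,0],"angular":[0,0,0]},{"claw":255,"dp":[0,0,0],"angular":[0,0,0]},{"claw":255,"dp":[0,0,0],"angular":[0,0,0]},{"claw":255,"dp":[0,0,0],"angular":[0,0,0]}]}}

```text
clock: 9.98
tcp_pos: [0.5643, -0.0728, 0.0697]
orientation: [-0.0, 0.806, 0.593, 0.0]
wrist_force: [1.7, 3.2, -6.3]
finger_gap: 0.032
```

```bash
python3 plan.py 0 0 .069 1; python3 f.py; python3 e.py;python3 - <<'E'
from h import *
g=[]
for i in range(8): g.append(env.get_state()['finger_gap']); env.read_camera('side')
print(np.mean(g),np.std(g))
p,d,c=grab('side'); cv2.imwrite('pics/g3.png',cv2.resize(p[150:260,270:400],(780,660),interpolation=2)[:600,:,::-1])
E
```

```text
err world [-0.0001 -0.0024 -0.0007] stand xyz [-0.0006  0.0023  0.0697] rot deg [-0.03 -0.04  0.08] force [ 1.75  3.18 -6.27] gap 0.032 t 9.9833 q [-0.27  0.41 -0.25  0.91  0.    1.6 ]
[-0.0023, 0.0006, 0.0007] [-0.03, -0.04, 0.08]
pos [-0.0006  0.0023  0.0697] F x,d,z [ 0.72  3.56 -6.27] gap 0.032 t 9.9833
shift [-0.602287    0.38670945] px/mm [-0.26562756  0.21253498] slide mm 2.092587537566346 cc 0.9846013115732015
0.03178582748649619 0.00017034295707921127
```

View pics/g3.png

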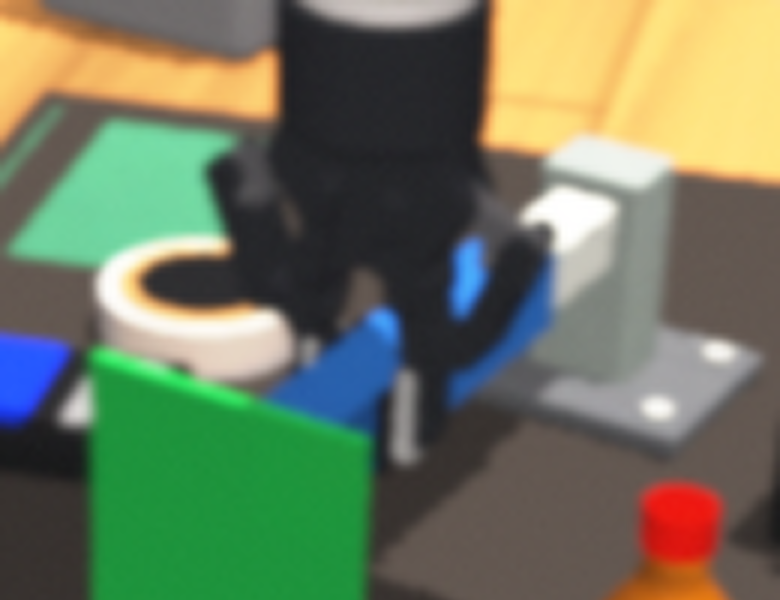

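Request:
{"fn": "play_rows", "kwargs": {"steps": [{"claw":255,"dp":[0,0,0.0005],"angular":[0,0,0]},{"claw":255,"dp":[0,0,0],"angular":[0,0,0]},{"claw":255,"dp":[0.001,0,0],"angular":[0,0,0]},{"claw":255,"dp":[0.001,0,0],"angular":[0,0,0]},{"claw":255,"dp":[0.001,0,0],"angular":[0,0,0]},{"claw":255,"dp":[0.0005,0,0],"angular":[0,0,0]},{"claw":255,"dp":[0.0005,0,0],"angular":[0,0,0]},{"claw":255,"dp":[0,0,0],"angular":[0,0,0]}], "force": 30}}

```text
clock: 11.15
tcp_pos: [0.5647, -0.0715, 0.0697]
orientation: [0.001, 0.806, 0.592, -0.002]
wrist_force: [-3.4, -5.7, -3.3]
finger_gap: 0.0314
```

```bash
python3 f.py; python3 e.py
```

```text
pos [-0.0006  0.0037  0.0697] F x,d,z [-1.49 -6.44 -3.3 ] gap 0.0314 t 11.15
shift [-0.89049023  0.5987352 ] px/mm [-0.26562756  0.21253498] slide mm 3.1434692535837616 cc 0.9835112218698615
```

Request:
{"fn": "play_rows", "kwargs": {"steps": [{"claw":255,"dp":[0.0005,0,0],"angular":[0,0,0]},{"claw":255,"dp":[0.0005,0,0],"angular":[0,0,0]},{"claw":255,"dp":[0.0003,0,0],"angular":[0,0,0]},{"claw":255,"dp":[0.0003,0,0],"angular":[0,0,0]},{"claw":255,"dp":[0,0,0],"angular":[0,0,0]},{"claw":255,"dp":[0,0,0],"angular":[0,0,0]},{"claw":255,"dp":[0,0,0],"angular":[0,0,0]},{"claw":255,"dp":[0,0,0],"angular":[0,0,0]}]}}

```text
clock: 11.87
tcp_pos: [0.5648, -0.0711, 0.0697]
orientation: [0.002, 0.806, 0.592, -0.003]
wrist_force: [-5.8, -9.2, -2.3]
finger_gap: 0.0315
```

```bash
python3 f.py; python3 e.py
```

```text
pos [-0.0006  0.0041  0.0697] F x,d,z [ -2.75 -10.47  -2.26] gap 0.0315 t 11.8667
shift [-1.0172317  0.6916544] px/mm [-0.26562756  0.21253498] slide mm 3.6050177567462987 cc 0.9827559875040861
```

Run:
```python
from plan import *
c=env.calibration('side');Wc=np.linalg.inv(np.array(c['world_from_camera']))
def pr(x,y,z):
    q=Wc@np.r_[O+x*X+y*D+[0,0,z],1]; return np.array([c['fx']*q[0]/q[2]+c['cx'],c['fy']*q[1]/q[2]+c['cy']])
crop=lambda p:(p-[270,150])*6
for x in (-.016,-.024):
  for z in (.05,.06,.07,.08,.09,.1): print(x,z,crop(pr(x,.0135,z)).round(0))
print('sleeve -x bottom/top edge at plate',crop(pr(-.016,.097,.064)),crop(pr(-.016,.0,.064)),crop(pr(-.016,.0,.096)))
```

```text
-0.016 0.05 [386. 491.]
-0.016 0.06 [387. 468.]
-0.016 0.07 [388. 444.]
-0.016 0.08 [389. 420.]
-0.016 0.09 [391. 395.]
-0.016 0.1 [392. 371.]
-0.024 0.05 [405. 498.]
-0.024 0.06 [406. 474.]
-0.024 0.07 [407. 450.]
-0.024 0.08 [409. 426.]
-0.024 0.09 [410. 401.]
-0.024 0.1 [411. 377.]
sleeve -x bottom/top edge at plate [265.28234338 558.72454688] [406.04431515 442.93842503] [410.09348935 365.81884295]
```

Request:
{"fn": "play_rows", "kwargs": {"steps": [{"claw":255,"dp":[-0.001,0,0],"angular":[0,0,0]},{"claw":255,"dp":[-0.001,0,0],"angular":[0,0,0]},{"claw":255,"dp":[-0.001,0,0],"angular":[0,0,0]},{"claw":255,"dp":[-0.001,0,0],"angular":[0,0,0]},{"claw":255,"dp":[-0.001,0,0],"angular":[0,0,0]},{"claw":255,"dp":[-0.001,0,0],"angular":[0,0,0]},{"claw":255,"dp":[0,0,0],"angular":[0,0,0]},{"claw":255,"dp":[0,0,0],"angular":[0,0,0]}], "force": 20}}

```text
clock: 12.58
tcp_pos: [0.5642, -0.0731, 0.0697]
orientation: [-0.0, 0.806, 0.593, 0.0]
wrist_force: [-3.0, 4.7, -0.1]
finger_gap: 0.0313
```

```bash
python3 f.py; python3 e.py
```

```text
pos [-0.0006  0.002   0.0697] F x,d,z [-4.29  3.54 -0.12] gap 0.0313 t 12.5833
shift [-0.5451321  0.3411402] px/mm [-0.26562756  0.21253498] slide mm 1.877715315861765 cc 0.9848914115211161
```

Request:
{"fn": "play_rows", "kwargs": {"steps": [{"claw":100,"dp":[0,0,0],"angular":[0,0,0]},{"claw":40,"dp":[0,0,0],"angular":[0,0,0]},{"claw":0,"dp":[0,0,0],"angular":[0,0,0]},{"claw":0,"dp":[0,0,-0.03],"angular":[0,0,0]},{"claw":0,"dp":[0,0,-0.04],"angular":[0,0,0]},{"claw":0,"dp":[-0.03,0,-0.02],"angular":[0,0,0]},{"claw":0,"dp":[-0.04,0,0],"angular":[0,0,0]},{"claw":0,"dp":[-0.04,0,0],"angular":[0,0,0]}]}}

```text
clock: 13.3
tcp_pos: [0.5334, -0.1803, 0.1626]
orientation: [0.003, 0.805, 0.593, 0.001]
wrist_force: [0.7, -0.8, -0.9]
finger_gap: 0.0859
```

```bash
python3 f.py; python3 e.py; python3 m.py|head -6
python3 - <<'E'
from h import *
p=np.load('top.npz')['p'];cv2.imwrite('pics/t2.png',cv2.resize(p[220:310,330:460],(780,540),interpolation=2)[...,::-1])
E
```

```text
pos [ 0.002  -0.1095  0.1626] F x,d,z [ 0.92 -0.52 -0.86] gap 0.0859 t 13.3
shift [-0.5006819  0.3490992] px/mm [-0.26562756  0.21253498] slide mm 1.7903073819480038 cc 0.9976774297128344
top blue 2325 ztop 0.0969 rect [[0.5138999819755554, -0.17730000615119934], [0.545799970626831, -0.1876000016927719], [0.6090999841690063, 0.007799999788403511], [0.5771999955177307, 0.01810000091791153]] c [ 0.5615 -0.0847] size [0.2054 0.0334]
  plate mean [0.5925 0.0199 0.1246] zmax 0.13 dir 0.95473915 -0.2974443 xy ext [0.542 0.002 0.079] [0.643 0.037 0.13 ]
  brass [250.4 214.7] 531 [0.6539 0.171  0.0782]
  brass [313.6 337.4] 531 [0.4391 0.0549 0.0893]
  bracket [ 0.4984 -0.2531  0.104 ] 313 [ 0.483 -0.275  0.095] [0.6   0.013 0.109]
side blue 690 ztop 0.0968 rect [[0.5081999897956848, -0.16920000314712524], [0.5464000105857849, -0.1834000051021576], [0.6021000146865845, -0.03290000185370445], [0.5637999773025513, -0.018799999728798866]] c [ 0.5551 -0.1011] size [0.1604 0.0408]
```

View pics/t2.png

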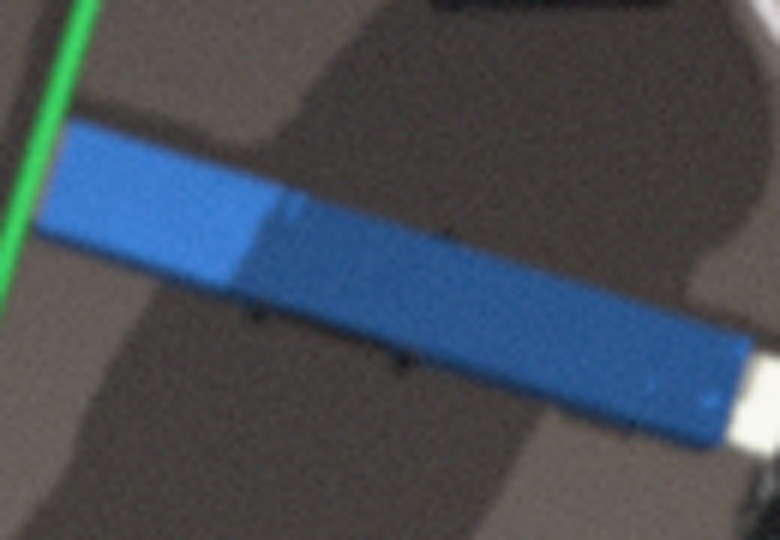

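Run:
```python
from h import *
p=np.load('top.npz')['p'];a=p[240:285,365:420].astype(float)
a=np.clip(255*(a/130)**.7,0,255).astype(np.uint8)
q=cv2.imread('pics/top0.png')[240:285,365:420,::-1]
cv2.imwrite('pics/t3.png',np.hstack([cv2.resize(x,(395,330),interpolation=2) for x in(a,q)])[...,::-1])
```

```text
(no output)
```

View pics/t3.png

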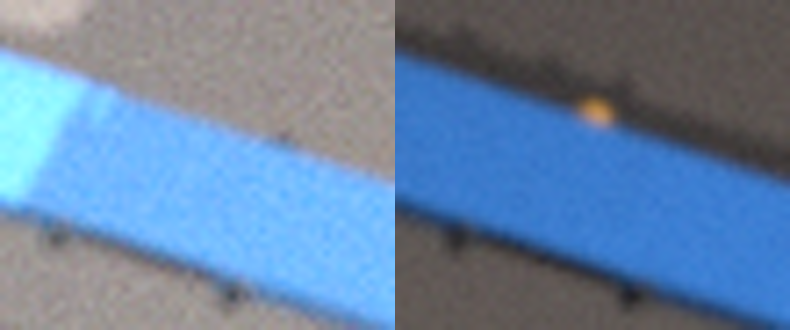

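```bash
python3 plan.py 0 0 .105 5
```

```text
err world [ 0.0327  0.1068 -0.0554] stand xyz [ 0.0007 -0.1117  0.1604] rot deg [ 0.14  0.06 -0.24] force [ 0.61  0.22 -0.51] gap 0.0856 t 13.45 q [-0.47  0.32 -0.14  1.11 -0.    1.41]
[0.0224, -0.0003, 0.0111] [0.03, 0.01, -0.05]
[0.0224, -0.0002, 0.0111] [0.03, 0.01, -0.05]
[0.0224, -0.0002, 0.0111] [0.03, 0.01, -0.05]
[0.0224, -0.0002, 0.0111] [0.03, 0.01, -0.05]
[0.0223, -0.0002, 0.0111] [0.03, 0.01, -0.05]
```

Request:
{"fn": "play_rows", "kwargs": {"steps": [{"claw":0,"dp":[0.03,0,0],"angular":[0,0,0]},{"claw":0,"dp":[0.035,0,0.005],"angular":[0,0,0]},{"claw":0,"dp":[0.032,0,0.015],"angular":[0,0,0]},{"claw":0,"dp":[0.0147,-0.0007,0.02],"angular":[0,0,0]},{"claw":0,"dp":[0,0,0.02],"angular":[0,0,0]},{"claw":0,"dp":[0,0,0.02],"angular":[0,0,0]},{"claw":60,"dp":[0,0,0.0144],"angular":[0,0,0]},{"claw":80,"dp":[0,0,0],"angular":[0,0,0]}]}}

```text
clock: 14.12
tcp_pos: [0.5621, -0.0701, 0.062]
orientation: [-0.002, 0.805, 0.593, -0.002]
wrist_force: [-0.2, -0.1, -0.6]
finger_gap: 0.0641
```

```bash
python3 plan.py 0 0 .066 1; python3 -c "
from plan import *
env.read_camera('top')
f=env.get_state()['ft_torque'];print(f@X,f@D,f[2])"; python3 plan.py 0 0 .066 1
```

```text
err world [ 0.0021 -0.0051  0.004 ] stand xyz [-0.0035  0.0042  0.062 ] rot deg [-0.3   0.02  0.15] force [-0.25 -0.07 -0.59] gap 0.0641 t 14.1167 q [-0.27  0.41 -0.26  0.9  -0.    1.61]
[-0.0043, 0.0035, -0.004] [-0.3, 0.02, 0.15]
-0.028544823733254704 0.0033773731407530636 -0.028563009027437965
err world [ 0.0013 -0.0046  0.0023] stand xyz [-0.0026  0.004   0.0637] rot deg [-0.2   0.01  0.12] force [-0.16  0.02  0.41] gap 0.0589 t 14.1667 q [-0.27  0.41 -0.26  0.9  -0.    1.61]
[-0.004, 0.0026, -0.0024] [-0.2, 0.01, 0.12]
```

Request:
{"fn": "play_rows", "kwargs": {"steps": [{"claw":80,"dp":[-0.004,0.002,-0.001],"angular":[0,0,0.1]},{"claw":80,"dp":[0,0,0],"angular":[0,0,0]},{"claw":80,"dp":[0,0,0],"angular":[0,0,0]},{"claw":80,"dp":[0,0,0],"angular":[0,0,0]},{"claw":80,"dp":[0,0,0],"angular":[0,0,0]},{"claw":80,"dp":[0,0,0],"angular":[0,0,0]},{"claw":90,"dp":[0,0,0],"angular":[0,0,0]},{"claw":100,"dp":[0,0,0],"angular":[0,0,0]}]}}

```text
clock: 14.83
tcp_pos: [0.5648, -0.0764, 0.0663]
orientation: [0.0, 0.806, 0.592, 0.0]
wrist_force: [-0.0, 0.5, -0.4]
finger_gap: 0.0519
```

```bash
python3 plan.py 0 0 .066 1
```

```text
err world [-0.0006  0.0012 -0.0003] stand xyz [ 0.0009 -0.0009  0.0663] rot deg [ 0.01  0.   -0.05] force [-0.02  0.5  -0.44] gap 0.0519 t 14.8333 q [-0.28  0.41 -0.25  0.9  -0.    1.6 ]
[0.0009, -0.0009, 0.0003] [0.01, 0.0, -0.05]
```

Request:
{"fn": "play_rows", "kwargs": {"steps": [{"claw":110,"dp":[0,-0.0013,0],"angular":[0,0,0]},{"claw":125,"dp":[0,0,0],"angular":[0,0,0]},{"claw":140,"dp":[0,0,0],"angular":[0,0,0]},{"claw":155,"dp":[0,0,0],"angular":[0,0,0]},{"claw":170,"dp":[0,0,0],"angular":[0,0,0]},{"claw":255,"dp":[0,0,0],"angular":[0,0,0]},{"claw":255,"dp":[0,0,0],"angular":[0,0,0]},{"claw":255,"dp":[0,0,0],"angular":[0,0,0]}], "force": 20}}

```text
clock: 15.5
tcp_pos: [0.5633, -0.0759, 0.0664]
orientation: [-0.0, 0.806, 0.592, -0.0]
wrist_force: [-2.5, 1.0, 5.2]
finger_gap: 0.0316
```

```bash
sed -i 's/^$//' f.py
cat >> f.py <<'E'
t=s['ft_torque'];print('T x,d,z',np.round([t@X,t@D,t[2]],3))
E
python3 f.py; python3 e.py
```

```text
pos [-0.0006 -0.0009  0.0664] F x,d,z [-2.68  0.25  5.19] gap 0.0316 t 15.5
T x,d,z [0.005 0.621 0.061]
shift [-0.55129194  0.34399298] px/mm [-0.26562756  0.21253498] slide mm 1.8970927791031273 cc 0.9849284523816961
```

Request:
{"fn": "play_rows", "kwargs": {"steps": [{"claw":255,"dp":[0,-0.0004,-0.0007],"angular":[0,0,0]},{"claw":255,"dp":[0,0,0],"angular":[0,0,0]},{"claw":255,"dp":[0.0008,0,0],"angular":[0,0,0]},{"claw":255,"dp":[0.0008,0,0],"angular":[0,0,0]},{"claw":255,"dp":[0.0008,0,0],"angular":[0,0,0]},{"claw":255,"dp":[0.0008,0,0],"angular":[0,0,0]},{"claw":255,"dp":[0,0,0],"angular":[0,0,0]},{"claw":255,"dp":[0,0,0],"angular":[0,0,0]}]}}

```text
clock: 16.22
tcp_pos: [0.5638, -0.0742, 0.0665]
orientation: [0.001, 0.806, 0.591, -0.001]
wrist_force: [-0.8, -8.4, -3.0]
finger_gap: 0.0319
```

```bash
python3 f.py; python3 e.py
```

```text
pos [-0.0006  0.0008  0.0665] F x,d,z [ 1.71 -8.24 -3.03] gap 0.0319 t 16.2167
T x,d,z [-1.07  -0.129  0.223]
shift [-0.92539394  0.62445956] px/mm [-0.26562756  0.21253498] slide mm 3.270824501534118 cc 0.9833400149799922
```

Request:
{"fn": "play_rows", "kwargs": {"steps": [{"claw":255,"dp":[-0.0015,-0.0003,0.0004],"angular":[0,0,0]},{"claw":255,"dp":[-0.0015,0,0],"angular":[0,0,0]},{"claw":255,"dp":[0,0,0],"angular":[0,0,0]},{"claw":255,"dp":[0.001,0,0],"angular":[0,0,0]},{"claw":255,"dp":[0.001,0,0],"angular":[0,0,0]},{"claw":255,"dp":[0.001,0,0],"angular":[0,0,0]},{"claw":255,"dp":[0.001,0,0],"angular":[0,0,0]},{"claw":255,"dp":[0,0,0],"angular":[0,0,0]}], "force": 40}}

```text
clock: 16.93
tcp_pos: [0.5639, -0.0739, 0.0665]
orientation: [0.002, 0.807, 0.591, -0.002]
wrist_force: [-0.3, -9.9, -1.6]
finger_gap: 0.0315
```

```bash
python3 f.py; python3 e.py; python3 plan.py 0 0 .066 1
```

```text
pos [-0.0007  0.0011  0.0665] F x,d,z [ 2.66 -9.53 -1.58] gap 0.0315 t 16.9333
T x,d,z [-1.345 -0.194  0.296]
shift [-1.0073863   0.68777597] px/mm [-0.26562756  0.21253498] slide mm 3.5752974750939592 cc 0.9829453309755356
err world [ 0.0003 -0.0013 -0.0005] stand xyz [-0.0006  0.0011  0.0665] rot deg [ 0.03  0.26 -0.13] force [-0.19 -9.67 -2.19] gap 0.0316 t 16.9833 q [-0.27  0.41 -0.26  0.9  -0.    1.61]
[-0.0011, 0.0006, 0.0005] [0.03, 0.26, -0.13]
```

Request:
{"fn": "play_rows", "kwargs": {"steps": [{"claw":255,"dp":[0.0005,-0.0003,0],"angular":[0,0,0]},{"claw":255,"dp":[0.0005,0,0],"angular":[0,0,0]},{"claw":255,"dp":[0.0003,0,0],"angular":[0,0,0]},{"claw":255,"dp":[0,0,0],"angular":[0,0,0]},{"claw":255,"dp":[0,0,0],"angular":[0,0,0]},{"claw":255,"dp":[0,0,0],"angular":[0,0,0]},{"claw":255,"dp":[0,0,0],"angular":[0,0,0]},{"claw":255,"dp":[0,0,0],"angular":[0,0,0]}]}}

```text
clock: 17.65
tcp_pos: [0.564, -0.0737, 0.0665]
orientation: [0.002, 0.807, 0.591, -0.002]
wrist_force: [0.1, -14.8, -3.0]
finger_gap: 0.0319
```

```bash
python3 f.py; python3 e.py
```

```text
pos [-0.0006  0.0014  0.0665] F x,d,z [  4.53 -14.05  -2.97] gap 0.0319 t 17.65
T x,d,z [-1.883 -0.274  0.34 ]
shift [-1.0426645  0.7102443] px/mm [-0.26562756  0.21253498] slide mm 3.69753264332206 cc 0.982590094877703
```

Request:
{"fn": "play_rows", "kwargs": {"steps": [{"claw":255,"dp":[-0.0015,0.0005,0.0004],"angular":[0,0,0]},{"claw":255,"dp":[-0.0015,0,0],"angular":[0,0,0]},{"claw":255,"dp":[-0.0015,0,0],"angular":[0,0,0]},{"claw":255,"dp":[-0.001,0,0],"angular":[0,0,0]},{"claw":255,"dp":[-0.001,0,0],"angular":[0,0,0]},{"claw":255,"dp":[-0.001,0,0],"angular":[0,0,0]},{"claw":255,"dp":[0,0,0],"angular":[0,0,0]},{"claw":255,"dp":[0,0,0],"angular":[0,0,0]}], "force": 20}}

```text
clock: 18.37
tcp_pos: [0.5629, -0.0773, 0.0665]
orientation: [0.0, 0.806, 0.592, 0.0]
wrist_force: [2.6, 3.4, 4.1]
finger_gap: 0.0314
```

```bash
python3 f.py; python3 e.py
```

```text
pos [-0.0006 -0.0024  0.0665] F x,d,z [1.44 4.04 4.13] gap 0.0314 t 18.3667
T x,d,z [ 0.762  0.098 -0.02 ]
shift [-0.26294735  0.09463201] px/mm [-0.26562756  0.21253498] slide mm 0.7773210237932285 cc 0.9858010014120127
```

Request:
{"fn": "play_rows", "kwargs": {"steps": [{"claw":255,"dp":[0.001,0.0002,-0.0006],"angular":[0,0,0]},{"claw":255,"dp":[0,0,0],"angular":[0.5,0,0]},{"claw":255,"dp":[0,0,0],"angular":[0,0,0]},{"claw":255,"dp":[0,0,0],"angular":[0,0,0]},{"claw":255,"dp":[0,0,0],"angular":[0,0,0]},{"claw":255,"dp":[0,0,0],"angular":[0,0,0]},{"claw":255,"dp":[0,0,0],"angular":[0,0,0]},{"claw":255,"dp":[0,0,0],"angular":[0,0,0]}]}}

```text
clock: 19.08
tcp_pos: [0.5628, -0.0771, 0.0665]
orientation: [-0.003, 0.806, 0.592, -0.003]
wrist_force: [-2.5, -1.9, -0.5]
finger_gap: 0.0314
```

```bash
echo "F=[f@X,f@D,f[2]];L=.134;print('extra roll',round(t@D+L*F[0],3),'extra pitch',round(t@X-L*F[1],3))">>f.py; python3 f.py; python3 plan.py 0 0 .066 1
```

```text
pos [-0.0008 -0.0023  0.0665] F x,d,z [-1.82 -2.52 -0.52] gap 0.0314 t 19.0833
T x,d,z [-0.29  -1.168  0.06 ]
extra roll -1.412 extra pitch 0.047
err world [ 0.0014  0.0019 -0.0005] stand xyz [-0.0008 -0.0023  0.0665] rot deg [-0.51  0.04 -0.07] force [-2.49 -1.86 -0.52] gap 0.0314 t 19.0833 q [-0.28  0.42 -0.25  0.92 -0.    1.6 ]
[0.0023, 0.0008, 0.0005] [-0.51, 0.04, -0.07]
```

Request:
{"fn": "play_rows", "kwargs": {"steps": [{"claw":255,"dp":[0,0,0],"angular":[-0.4,0,0]},{"claw":255,"dp":[0,0,0],"angular":[0,0,-0.15]},{"claw":255,"dp":[0.001,0,0],"angular":[0,0,0]},{"claw":255,"dp":[0.001,0,0],"angular":[0,0,0]},{"claw":255,"dp":[0.001,0,0],"angular":[0,0,-0.1]},{"claw":255,"dp":[0.0005,0,0],"angular":[0,0,0]},{"claw":255,"dp":[0,0,0],"angular":[0,0,0]},{"claw":255,"dp":[0,0,0],"angular":[0,0,0]}]}}

```text
clock: 19.75
tcp_pos: [0.5638, -0.0743, 0.0665]
orientation: [-0.0, 0.805, 0.593, -0.001]
wrist_force: [-1.2, -7.1, -2.0]
finger_gap: 0.0316
```

```bash
python3 f.py; python3 e.py; python3 plan.py 0 0 .066 1
```

```text
pos [-0.0007  0.0007  0.0665] F x,d,z [ 0.99 -7.14 -2.  ] gap 0.0316 t 19.75
T x,d,z [-1.015 -0.541 -0.401]
extra roll -0.408 extra pitch -0.058
shift [-0.86272514  0.58034873] px/mm [-0.26562756  0.21253498] slide mm 3.0459748155423716 cc 0.9835725850192563
err world [ 0.0004 -0.0009 -0.0005] stand xyz [-0.0007  0.0007  0.0665] rot deg [-0.12  0.1   0.12] force [-0.75 -5.81 -1.79] gap 0.0315 t 19.8 q [-0.27  0.41 -0.25  0.91 -0.    1.6 ]
[-0.0007, 0.0007, 0.0005] [-0.12, 0.1, 0.12]
```

Request:
{"fn": "play_rows", "kwargs": {"steps": [{"claw":255,"dp":[0.0003,0,0.0003],"angular":[-0.12,0,0.08]},{"claw":255,"dp":[0.0005,0,0],"angular":[0,0,0]},{"claw":255,"dp":[0.0005,0,0],"angular":[0,0,0]},{"claw":255,"dp":[0.0005,0,0],"angular":[0,0,0]},{"claw":255,"dp":[0.0003,0,0],"angular":[0,0,0]},{"claw":255,"dp":[0,0,0],"angular":[0,0,0]},{"claw":255,"dp":[0,0,0],"angular":[0,0,0]},{"claw":255,"dp":[0,0,0],"angular":[0,0,0]}]}}

```text
clock: 20.47
tcp_pos: [0.564, -0.0738, 0.0665]
orientation: [0.001, 0.806, 0.592, -0.002]
wrist_force: [-1.8, -12.4, 0.6]
finger_gap: 0.0313
```

```bash
python3 f.py; python3 e.py
```

```text
pos [-0.0006  0.0013  0.0665] F x,d,z [  2.   -12.37   0.61] gap 0.0313 t 20.4667
T x,d,z [-1.742 -0.052 -0.131]
extra roll 0.216 extra pitch -0.084
shift [-1.0151289  0.6926548] px/mm [-0.26562756  0.21253498] slide mm 3.602028409742562 cc 0.9827129722827317
```

Request:
{"fn": "play_rows", "kwargs": {"steps": [{"claw":255,"dp":[0.0003,0,0],"angular":[0,0,0]},{"claw":255,"dp":[0.0003,0,0],"angular":[0,0,0]},{"claw":255,"dp":[0.0002,0,0],"angular":[0,0,0]},{"claw":255,"dp":[0,0,0],"angular":[0,0,0]},{"claw":255,"dp":[0,0,0],"angular":[0,0,0]},{"claw":255,"dp":[0,0,0],"angular":[0,0,0]},{"claw":255,"dp":[0,0,0],"angular":[0,0,0]},{"claw":255,"dp":[0,0,0],"angular":[0,0,0]}]}}

```text
clock: 21.18
tcp_pos: [0.564, -0.0736, 0.0665]
orientation: [0.002, 0.806, 0.592, -0.002]
wrist_force: [-3.8, -13.2, 1.3]
finger_gap: 0.0312
```

```bash
python3 f.py; python3 e.py
```

```text
pos [-0.0007  0.0015  0.0665] F x,d,z [  0.33 -13.73   1.31] gap 0.0312 t 21.1833
T x,d,z [-2.125 -0.028 -0.058]
extra roll 0.017 extra pitch -0.286
shift [-1.0382248   0.72830063] px/mm [-0.26562756  0.21253498] slide mm 3.7205025981583466 cc 0.9825237819226614
```

Request:
{"fn": "play_rows", "kwargs": {"steps": [{"claw":255,"dp":[0.0003,0,0],"angular":[0,0,0]},{"claw":255,"dp":[0,0,0],"angular":[0,0,0]},{"claw":255,"dp":[0.0003,0,0],"angular":[0,0,0]},{"claw":255,"dp":[0,0,0],"angular":[0,0,0]},{"claw":255,"dp":[0,0,0],"angular":[0,0,0]},{"claw":255,"dp":[0,0,0],"angular":[0,0,0]},{"claw":255,"dp":[0,0,0],"angular":[0,0,0]},{"claw":255,"dp":[0,0,0],"angular":[0,0,0]}]}}

```text
clock: 21.9
tcp_pos: [0.5641, -0.0735, 0.0665]
orientation: [0.002, 0.806, 0.592, -0.003]
wrist_force: [-4.8, -16.0, 1.6]
finger_gap: 0.0317
```

```bash
python3 f.py; python3 e.py
```

```text
pos [-0.0006  0.0016  0.0665] F x,d,z [  0.23 -16.69   1.59] gap 0.0317 t 21.9
T x,d,z [-2.375 -0.05   0.036]
extra roll -0.019 extra pitch -0.139
shift [-1.0659095   0.73429036] px/mm [-0.26562756  0.21253498] slide mm 3.7950460116510163 cc 0.982570254458509
```

Request:
{"fn": "play_rows", "kwargs": {"steps": [{"claw":255,"dp":[0,-0.0005,0],"angular":[0,0,0]},{"claw":255,"dp":[0,-0.0005,0],"angular":[0,0,0]},{"claw":255,"dp":[0.0003,0,0],"angular":[0,0,0]},{"claw":255,"dp":[0,0,0],"angular":[0,0,0]},{"claw":255,"dp":[0,0,0],"angular":[0,0,0]},{"claw":255,"dp":[0,0,0],"angular":[0,0,0]},{"claw":255,"dp":[0,0,0],"angular":[0,0,0]},{"claw":255,"dp":[0,0,0],"angular":[0,0,0]}]}}

```text
clock: 22.62
tcp_pos: [0.5651, -0.0702, 0.0665]
orientation: [0.001, 0.806, 0.593, 0.0]
wrist_force: [3.7, -4.3, -1.5]
finger_gap: 0.0316
```

```bash
python3 f.py; python3 e.py
```

```text
pos [-0.0007  0.0051  0.0665] F x,d,z [ 4.86 -3.01 -1.48] gap 0.0316 t 22.6167
T x,d,z [-0.625 -0.331 -0.228]
extra roll 0.32 extra pitch -0.222
shift [-1.7956227  1.3511997] px/mm [-0.26562756  0.21253498] slide mm 6.602867984901627 cc 0.9770979046915023
```

It has ridden over the button: the slide is 6.6 mm and the pull is down to 3 N. Next I'll check the carton clearance and draw the sleeve out freely to about 37 mm.

Request:
{"fn": "play_rows", "kwargs": {"steps": [{"claw":255,"dp":[0.002,0.0006,0],"angular":[0,0,0.08]},{"claw":255,"dp":[0.004,0,0],"angular":[0,0,0]},{"claw":255,"dp":[0.005,0,0],"angular":[0,0,0]},{"claw":255,"dp":[0.005,0,0],"angular":[0,0,0]},{"claw":255,"dp":[0.005,0,0],"angular":[0,0,0]},{"claw":255,"dp":[0.005,0,0],"angular":[0,0,0]},{"claw":255,"dp":[0.003,0,0],"angular":[0,0,0]},{"claw":255,"dp":[0.001,0,0],"angular":[0,0,0]}]}}

```text
clock: 23.33
tcp_pos: [0.5743, -0.041, 0.0665]
orientation: [0.001, 0.806, 0.592, 0.0]
wrist_force: [2.1, -4.5, -0.2]
finger_gap: 0.0314
```

```bash
python3 f.py
python3 - <<'E'
from plan import *
z=np.load('top.npz');p=z['p'];W=cloud(z['d'],env.calibration('top'))
P=W[80:300,60:300].reshape(-1,3);P=P[(P[:,2]>.01)]-O
m=(np.abs(P@X)<.07)&(P@D>.115); d=(P[m]@D); print('nearest beyond plate D',np.sort(d)[:20:4].round(3))
E
python3 m.py | grep plate; python3 plan.py 0 .04 .0665 1
```

```text
pos [-0.0006  0.0356  0.0665] F x,d,z [ 3.37 -3.7  -0.16] gap 0.0314 t 23.3333
T x,d,z [-0.592 -0.224 -0.219]
extra roll 0.228 extra pitch -0.096
nearest beyond plate D [0.255 0.255 0.255 0.255 0.255]
  plate mean [0.6017 0.0546 0.1194] zmax 0.13 dir 0.9557956 -0.294032 xy ext [0.553 0.037 0.041] [0.656 0.071 0.13 ]
  plate mean [0.6018 0.0576 0.0766] zmax 0.127 dir 0.9533344 -0.3019165 xy ext [ 0.551 -0.141  0.02 ] [0.71  0.076 0.127]
err world [ 0.0019  0.0039 -0.    ] stand xyz [-0.0006  0.0357  0.0665] rot deg [ 0.06 -0.02  0.05] force [ 3.41 -2.5  -1.51] gap 0.0316 t 23.4333 q [-0.21  0.42 -0.24  0.91  0.    1.66]
[0.0043, 0.0006, 0.0] [0.06, -0.02, 0.05]
```

Request:
{"fn": "play_rows", "kwargs": {"steps": [{"claw":255,"dp":[0.001,0.0003,0],"angular":[0,0,0]},{"claw":255,"dp":[0.001,0,0],"angular":[0,0,0]},{"claw":255,"dp":[0.001,0,0],"angular":[0,0,0]},{"claw":255,"dp":[0.001,0,0],"angular":[0,0,0]},{"claw":255,"dp":[0.0006,0,0],"angular":[0,0,0]},{"claw":255,"dp":[0.0004,0,0],"angular":[0,0,0]},{"claw":255,"dp":[0.0004,0,0],"angular":[0,0,0]},{"claw":255,"dp":[0.0004,0,0],"angular":[0,0,0]}]}}

```text
clock: 24.1
tcp_pos: [0.576, -0.0355, 0.0665]
orientation: [0.0, 0.806, 0.592, 0.0]
wrist_force: [2.8, -2.1, 1.1]
finger_gap: 0.0314
```

```bash
python3 f.py
```

```text
pos [-0.0006  0.0414  0.0665] F x,d,z [ 3.28 -1.17  1.12] gap 0.0314 t 24.1
T x,d,z [-0.281 -0.293 -0.223]
extra roll 0.146 extra pitch -0.125
```

Request:
{"fn": "play_rows", "kwargs": {"steps": [{"claw":255,"dp":[0.0004,0.0002,0],"angular":[0,0,0]},{"claw":255,"dp":[0.0004,0,0],"angular":[0,0,0]},{"claw":255,"dp":[0.0004,0,0],"angular":[0,0,0]},{"claw":255,"dp":[0.0004,0,0],"angular":[0,0,0]},{"claw":255,"dp":[0.0004,0,0],"angular":[0,0,0]},{"claw":255,"dp":[0.0004,0,0],"angular":[0,0,0]},{"claw":255,"dp":[0,0,0],"angular":[0,0,0]},{"claw":255,"dp":[0,0,0],"angular":[0,0,0]}]}}

```text
clock: 24.77
tcp_pos: [0.5766, -0.0333, 0.0665]
orientation: [0.0, 0.806, 0.592, 0.0]
wrist_force: [0.8, -3.4, 3.5]
finger_gap: 0.032
```

Request:
{"fn": "play_rows", "kwargs": {"steps": [{"claw":255,"dp":[0.0005,0,-0.0003],"angular":[0,0,0]},{"claw":255,"dp":[0.0005,0,0],"angular":[0,0,0]},{"claw":255,"dp":[0.0005,0,0],"angular":[0,0,0]},{"claw":255,"dp":[0.0005,0,0],"angular":[0,0,0]},{"claw":255,"dp":[0.0004,0,0],"angular":[0,0,0]},{"claw":255,"dp":[0,0,0],"angular":[0,0,0]},{"claw":255,"dp":[0,0,0],"angular":[0,0,0]},{"claw":255,"dp":[0,0,0],"angular":[0,0,0]}]}}

```text
clock: 25.43
tcp_pos: [0.5768, -0.0326, 0.0665]
orientation: [0.001, 0.806, 0.592, -0.001]
wrist_force: [-0.4, -8.2, 1.7]
finger_gap: 0.0316
```

The force rose after only 0.7 mm of travel, so the button has probably popped. I'll ease off the load and check.

Request:
{"fn": "play_rows", "kwargs": {"steps": [{"claw":255,"dp":[-0.0005,0,0],"angular":[0,0,0]},{"claw":255,"dp":[-0.0005,0,0],"angular":[0,0,0]},{"claw":255,"dp":[-0.0005,0,0],"angular":[0,0,0]},{"claw":255,"dp":[-0.0003,0,0],"angular":[0,0,0]},{"claw":255,"dp":[0,0,0],"angular":[0,0,0]},{"claw":255,"dp":[0,0,0],"angular":[0,0,0]},{"claw":255,"dp":[0,0,0],"angular":[0,0,0]},{"claw":255,"dp":[0,0,0],"angular":[0,0,0]}]}}

```text
clock: 26.1
tcp_pos: [0.5768, -0.0328, 0.0665]
orientation: [0.0, 0.806, 0.592, -0.0]
wrist_force: [2.7, -3.8, -0.8]
finger_gap: 0.0314
```

```bash
python3 f.py
python3 - <<'E'
from plan import *
p,d,c=grab('top');Wc=np.linalg.inv(np.array(c['world_from_camera']))
q=Wc@np.r_[O+.023*X+[0,0,.08],1];u,v=int(c['fx']*q[0]/q[2]+c['cx']),int(c['fy']*q[1]/q[2]+c['cy']);print(u,v,p[v-3:v+4,u-4:u+5].max((0,1)))
a=p[v-30:v+30,u-40:u+40].astype(float);a=np.clip(255*(a/150)**.7,0,255).astype(np.uint8)
cv2.imwrite('pics/t4.png',cv2.resize(a,(640,480),interpolation=2)[...,::-1])
E
```

```text
pos [-0.0007  0.0443  0.0665] F x,d,z [ 3.7  -2.79 -0.83] gap 0.0314 t 26.1
T x,d,z [-0.541 -0.402 -0.226]
extra roll 0.093 extra pitch -0.167
392 253 [176 160 134]
```

View pics/t4.png

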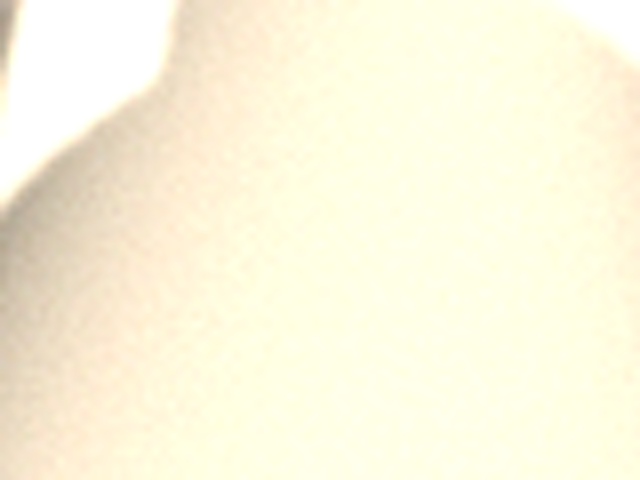

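The arm hides the button here. I'll release gently, rise and swing aside to look.

Request:
{"fn": "play_rows", "kwargs": {"steps": [{"claw":255,"dp":[-0.0005,-0.0004,0],"angular":[0,0,0]},{"claw":255,"dp":[0,0,0],"angular":[0,0,0]},{"claw":140,"dp":[0,0,0],"angular":[0,0,0]},{"claw":80,"dp":[0,0,0],"angular":[0,0,0]},{"claw":0,"dp":[0,0,0],"angular":[0,0,0]},{"claw":0,"dp":[0,0,0],"angular":[0,0,0]},{"claw":0,"dp":[0,0,-0.02],"angular":[0,0,0]},{"claw":0,"dp":[0,0,-0.04],"angular":[0,0,0]}]}}

```text
clock: 26.82
tcp_pos: [0.5722, -0.0322, 0.1223]
orientation: [-0.004, 0.806, 0.592, -0.003]
wrist_force: [0.7, -0.1, -0.1]
finger_gap: 0.0852
```

Request:
{"fn": "play_rows", "kwargs": {"steps": [{"claw":0,"dp":[0,0,-0.04],"angular":[0,0,0]},{"claw":0,"dp":[-0.03,0,-0.01],"angular":[0,0,0]},{"claw":0,"dp":[-0.04,0,0],"angular":[0,0,0]},{"claw":0,"dp":[-0.04,0,0],"angular":[0,0,0]},{"claw":0,"dp":[-0.04,0,0],"angular":[0,0,0]},{"claw":0,"dp":[-0.04,0,0],"angular":[0,0,0]},{"claw":0,"dp":[-0.04,0,0],"angular":[0,0,0]},{"claw":0,"dp":[-0.02,0,0],"angular":[0,0,0]}]}}

```text
clock: 27.48
tcp_pos: [0.5002, -0.2754, 0.1768]
orientation: [0.001, 0.807, 0.591, -0.0]
wrist_force: [0.0, -0.4, 0.3]
finger_gap: 0.0855
```

```bash
python3 f.py; python3 m.py | grep -v bracket
python3 - <<'E'
from plan import *
p=np.load('top.npz')['p']
cv2.imwrite('pics/t5.png',cv2.resize(p[200:320,300:460],(800,600),interpolation=2)[...,::-1])
E
```

```text
pos [-0.0012 -0.2101  0.1768] F x,d,z [ 0.14 -0.37  0.34] gap 0.0855 t 27.4833
T x,d,z [ 0.069  0.044 -0.022]
extra roll 0.063 extra pitch 0.119
top blue 2328 ztop 0.0968 rect [[0.5275999903678894, -0.13379999995231628], [0.5605000257492065, -0.14409999549388885], [0.6215000152587891, 0.05090000107884407], [0.5885999798774719, 0.06120000034570694]] c [ 0.5745 -0.0414] size [0.2044 0.0345]
  plate mean [0.6046 0.0623 0.1174] zmax 0.13 dir 0.955866 -0.29380295 xy ext [0.555 0.045 0.052] [0.657 0.08  0.13 ]
  brass [250.5 214.8] 525 [0.653  0.1713 0.0781]
  brass [392.5 254.5] 6 [ 0.5845 -0.0821  0.0841]
  brass [313.6 337.4] 529 [0.4391 0.0549 0.0894]
side blue 843 ztop 0.0967 rect [[0.5218999981880188, -0.13220000267028809], [0.5604000091552734, -0.14499999582767487], [0.6133999824523926, 0.014600000344216824], [0.5748000144958496, 0.027400000020861626]] c [ 0.5676 -0.0588] size [0.1682 0.0406]
  plate mean [0.6039 0.0658 0.0785] zmax 0.128 dir 0.9528072 -0.3035761 xy ext [ 0.553 -0.134  0.02 ] [0.712 0.083 0.128]
  brass [376.5 174.8] 4 [ 0.496  -0.2691  0.1039]
  brass [381.5 177. ] 4 [ 0.4826 -0.2641  0.1027]
  brass [380.6 259.1] 570 [0.4351 0.0722 0.0836]
  brass [243.7 269.3] 1669 [0.6725 0.1703 0.0805]
  brass [295. 288.] 75 [0.5673 0.1947 0.0765]
```

View pics/t5.png

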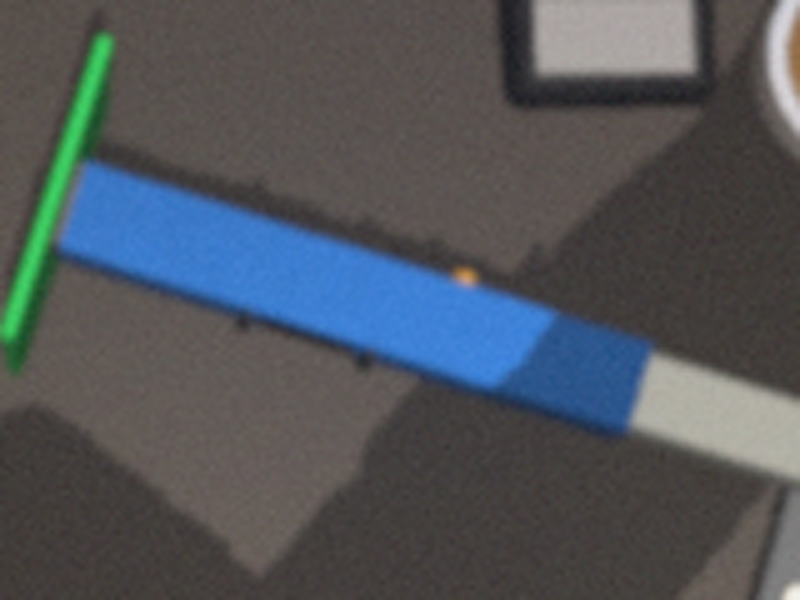

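The button shows again at crop (465,277), in the same place and at the same size as at the start. The sleeve is drawn out about 47 mm and the gripper is clear, so I'm handing in.

```bash
python3 -c "
from workcell import env
print(env.hand_in(), env.get_state()['clock'])"
```

```text
the job is handed in; nothing more can be done
the job is handed in; nothing more can be done
```

I pressed the button, drew the sleeve out about 47 mm until the button popped out in the next hole, let go and handed in at about 28 s. My last look shows it locked, but I pulled on the button harder than intended on the way.

**Last checks:**
- **Button:** the top camera sees it standing out again, at the same place and the same size in the picture as at the start.
- **Sleeve:** the top-view fit puts it 47 mm further out, within the 44–76 mm expected. When it locked, the wrist reading rose to about 8 N, and I eased off at once.
- **Gripper:** it was open, well clear and reading no force.
- **Other things on the counter:** I moved nothing else on purpose. I rechecked only the bottle and the carton, and both read as before.

**What went less well:**
- **Hard pull at the first hole:** the sleeve stuck after about 3.6 mm. I re-gripped about 3 mm lower and briefly squeezed up to 40 N, which did not free it. It rode over only when I went back to 20 N, shifted the hand slightly so the pad pressed harder on the button, and pulled a little more.
- **Catch load:** the highest wrist reading was 16.7 N, and one 0.3 mm step followed before it gave way. Taking off sleeve friction, that is about 14–15 N on the button: above the 5–10 N expected, below the 18 N damage limit. I could not measure that force directly.

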